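# Aim the balcony spray arm and turn on its tap

## Robot

A 7-joint arm with a two-finger parallel gripper is mounted at the origin on the work surface. World frame = base frame: x ahead of the robot, y to its left, z up, the work surface at z = 0. Lengths are in m, angles in degrees, forces in N, time in s.
With the tool pointing down it reaches from about 0.425 to 0.875 m from the base axis. Payload 4.7 kg.
Tool frame: the origin (TCP) lies between the finger pads; the fingertips stand 22 mm ahead of it and the grasp point (between the pads) lies 3 mm ahead of it (env.tip_reach is the distance from the TCP to the fingertips, in m); z points along the fingers, y is the line along which they close (so a half turn about z gives the same grasp; the last joint's range is limited). The gripper opens to 87 mm and grips with 3 to 60 N. Pads are 19 mm wide; open, the fingers measure 117 mm over their backs; the gripper's body (75 mm by 190 mm) begins 51 mm behind the grasp point.
Start: joints at [66.583, 18.392, -4.016, 83.108, 1.295, 78.541, -3.26], TCP at [0.267, -0.593, 0.245] pointing down, gripper open.
Joint ranges: [-163.93, 163.93], [-17.29, 119.83], [-79.2, 71.16], [3.27, 140.29], [-89.18, 269.18], [5.43, 117.66], [-154.24, 154.24]. Speed limits (degrees/s): [147.25, 147.25, 180, 180, 180, 180, 180].

## Interface

Orientations are given as [roll, pitch, yaw] about the fixed x, y, z axes, in that order (R = Rz(yaw) Ry(pitch) Rx(roll)).
In Python, from cell import env gives the robot as it stands.
- The arm moves only by the shell command python3 -m creep 'ROWS' [FORCE]. ROWS is JSON, one flat list of numbers, 7 for each row, row after row: the finger opening in mm, from 0 to 87, then the shift along the tool's x, y, z in units of 30 mm (1.0 is 30 mm), then the turn, a rotation vector about the tool's x, y, z in units of 6 degrees (1.0 is 6 degrees). A call has 1 to 12 rows; each row is the pose to reach, as a shift and turn from the pose commanded when the call began, along the tool's axes at that moment; what a row does not reach only later rows make up. A row lasts 1/10 s, in which the tool goes at most 50 mm and 8.59 degrees, less where a joint would pass 70% of its speed; a pose out of reach is approached as far as the arm can. A call with a gripper value outside its range is refused whole. The fingers move at their own pace and stop on an object; FORCE is the grip in N (left out, the last holds). Time passes only in rows, so rows that repeat a pose let the fingers close. It gives the time, the measured TCP pose, the force, the opening and the grip force at its end, in the units of the state.
- env.get_obs(): the state, without advancing time (a new reading comes with each control period).
- env.read_camera(name): name is "scene" or "side" or "wrist"; returns a dict with "color" (480x640x3 uint8, red, green, blue), "depth" (480x640 float32, m along the optical axis (not along the pixel's ray), 0 where there is no reading), "fovy" (degrees; the focal length in pixels is half the picture's height over the tangent of half this angle, whatever the lens; pixels are square), "cx", "cy" (the principal point, pixels), "R" (3x3) and "t" (3): a world point X has camera coordinates R X + t. Camera axes: x right, y down, z forward; pixel columns grow to the right and rows downward; lengths in m; the calibration is good to about 2 mm. A picture is of the moment at which its call begins.
- env.sign_off(): hands the job in; it is judged then, once.
The state is a dict: "time_s": time; "qpos": joint angles; "joint_velocities": joint speeds; "effort": joint torques, N m; "tool_pos": TCP position; "tool_rot": TCP orientation; "force": force on the tool from outside, world axes, zero at the start; "wrist_torque": the same for the moment, N m; "grip_width": finger opening in m; "grasp_force": force on a finger pad.
Only numpy, scipy, OpenCV 4.12 (cv2) and the standard library are available. Lean on these libraries where they do the work, as an engineer would, in place of code of your own. Each camera call takes 0.05 s, during which the arm holds its last target. There are 200 camera calls.

## Task

Water the green tray: with the tap still shut, push the orange spray arm round with a fingertip until it points at the white middle pot of the green tray. Then push the blue tap lever round with a fingertip until it lies along the brass pipe, pointing away from the spray arm. Push gently and only with the fingers, never grip or lift anything, and leave the trays, vase, bottle and other things where they stand.

Things in the scene. Friction and masses are not known exactly. Their poses are not given: they have to be found in the camera images.
- watering_head: Fixed head. Origin on the spray arm's pivot axis at shelf height, z up, x towards the trays. Plate 110x110x8 mm and column 48 mm across, 55 mm high, at the origin. Brass pipe, 22 mm across, top 41 mm high, runs along -y to y = -290 mm (foot 30 mm across). Tap block 36x50 mm, 45 mm high, at y = -170 mm.
- spray_arm: Orange arm. Origin on its pivot axis at shelf height, x along the arm to the nozzle. Turns about vertical z, 1.5 rad either way from the head's x; friction 0.14 N m (2 N at 80 mm); stays where left. Hub 42 mm across, 56-90 mm high; bar 12 mm thick, 60-88 mm high, x = 12 to 112 mm. Under it only the column and the 8 mm plate.
- nozzle (a point): Tip of the spray arm's nozzle, 132 mm from the pivot axis, 74 mm above the shelf; x along the arm, outwards.
- tap_lever: Blue lever. Origin on its vertical axis at shelf height (head y = -170 mm), x along it to the free end. Shut: along the head's -x, or up to 0.3 rad on. Opens counter-clockwise from above; open along the head's -y, over the pipe; stop 0.18 rad past that. Friction 0.14 N m, stays where left. Bar 14 mm wide, 61-71 mm high, 90 mm long.
- lever_end (a point): Middle of the upright finger blade on the outer half of the tap lever, 68 mm from the turning axis, 81 mm above the shelf. Blade 12 mm thick, 45 to 91 mm from the axis, 62 to 100 mm high. A fingertip 60 to 70 mm above the shelf pushes it and clears the pipe. x along the lever, outwards.
- green_tray: Loose green hard-silicone tray, 130 (x) x 200 (y) x 28 mm, 0.8 kg. Origin: centre of its underside. Three succulent pots fixed in a row along y: a larger white one (60 mm across) in the middle, two small terracotta ones; leaves up to 80 mm high. Stands left or right in front of the head, its middle 245 mm or more from the arm's pivot.
- green_tray_mid (a point): Top centre of the white middle pot of the green tray, 57 mm above the shelf: the point to aim at, seen from above.
- grey_tray: Loose grey tray, otherwise the same as the green one, on the other side. Not to be watered.
- spray_bottle: Loose clear plastic spray bottle with red head, 72 mm across, 198 mm high. Origin: centre of its underside.
- cultivator: Loose steel hand cultivator with wooden handle, lying along its x (tines at +x), 280 mm long, 70 mm wide, 25 mm high. Origin: under the middle of its length, at shelf height.
- vase: Loose green glass vase, 62 mm across, 100 mm high, between the trays. Origin: centre of its underside.
- clay_pot: Loose empty clay pot, 94 mm across, 78 mm high. Origin: centre of its underside.
- seed_tin: Loose seed tin, 60 mm across, 70 mm high. Origin: centre of its underside.
Mind the look-alikes: they are no part of the job. Of the things shaped like the seed_tin, the aluminium one is meant.

How it is judged:
By the outcome, as a careful person would: the job done as asked, in the order asked, and still so for the second after the job is handed in, with the robot touching nothing.
It also fails if it takes over 64 s, if anything falls off the work surface, if the arm or the gripper's body presses on something with over 40 N, if the wrist force passes 120 N, or if a joint passes its speed limit or range.

## Working session

There is one attempt and no reset: what is moved stays moved. The work goes in short steps, Python scripts to look and compute and a shell command to move; the robot and the scene stay as the last step left them, time stands still between calls to the robot, and variables do not carry over. Pictures are saved under pics/ and viewed, at most 10 in all, crops included, and the job is handed in when it is done.

```bash
ls; mkdir -p pics; cat > h.py <<'E'
import numpy as np,cv2
from cell import env
def cam(n):
    c=env.read_camera(n); return c
def pts(c):
    f=240/np.tan(np.radians(c["fovy"])/2); d=c["depth"]
    v,u=np.mgrid[:480,:640]
    P=np.stack([(u-c["cx"])/f*d,(v-c["cy"])/f*d,d],-1)
    return (P-np.array(c["t"]))@np.array(c["R"])
def save(c,n): cv2.imwrite("pics/"+n,c["color"][...,::-1])
E
python3 - <<'E'
from h import *
for n in("scene","side"):
    c=cam(n); save(c,n+"0.png"); np.savez("/tmp/"+n,P=pts(c),c=c["color"],d=c["depth"])
o=env.get_obs();print(o["time_s"],o["tool_pos"],o["tool_rot"],o["grip_width"])
E
```

```text
pics
0.1 [ 0.26645859 -0.59235604  0.24357187] [-1.79898820e+02  5.95385896e-03  2.42262201e+01] 0.08694223223456032
```

View pics/scene0.png

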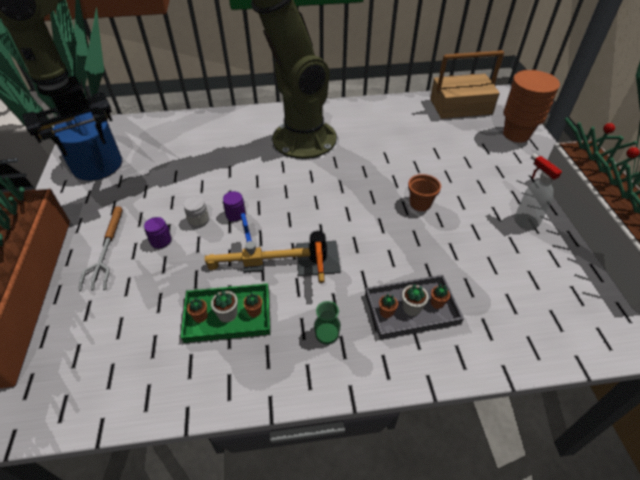

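View pics/side0.png

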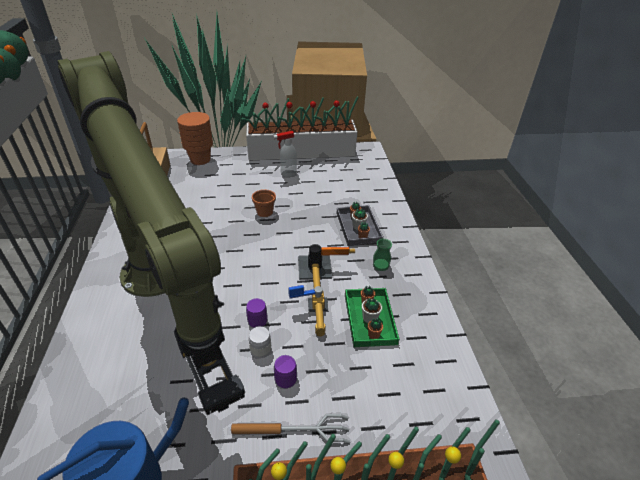

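The scene view shows the head's hub at (318,240), with the orange arm running to (321,278). The pipe runs left to (210,261), and the blue lever goes from (250,250) to (243,217). The green tray is at (226,312) with its white pot at (224,303), and the vase is at (327,322). The three tin shapes are purple (158,232), purple (233,205) and aluminium (196,212). None of them is part of the job; I only need to avoid them.

```bash
python3 - <<'E'
import numpy as np,cv2
for n in("scene","side"):
    z=np.load(f"/tmp/{n}.npz");P=z["P"];c=z["c"];h=cv2.cvtColor(c,cv2.COLOR_RGB2HSV).astype(int);H,S,V=h[...,0],h[...,1],h[...,2]
    x,y,Z=P[...,0],P[...,1],P[...,2]
    roi=(z["d"]>0)&(x>.3)&(x<.95)&(y>-.65)&(y<.35)
    def rep(k,m):
        m=m&roi; q=P[m]
        if len(q)<5: print(n,k,len(q));return
        md=np.median(q,0);a=q[:,:2]-md[:2]; w,v=np.linalg.eigh(np.cov(a.T)); d=v[:,1]; e=a@d
        print(n,k,len(q),"med",md.round(3),"lo",np.percentile(q,2,0).round(3),"hi",np.percentile(q,98,0).round(3),"dir",np.degrees(np.arctan2(d[1],d[0])).round(1))
    rep("orange",(H<=12)&(S>180)&(V>120)&(Z>.055)&(Z<.1)&(abs(y+.05)<.2))
    rep("blue",(H>100)&(H<122)&(S>130)&(Z>.05)&(Z<.11))
    rep("pipe",(H>13)&(H<27)&(S>120)&(Z>.034)&(Z<.045))
    rep("black hub",(V<60)&(Z>.084)&(Z<.1)&(x<.75)&(abs(y+.05)<.2))
    rep("greentray rim",(H>45)&(H<75)&(S>150)&(Z>.022)&(Z<.033))
    rep("purple",(H>125)&(H<155)&(S>80)&(Z>.06)&(Z<.08))
    rep("whitepot",(S<60)&(V>90)&(Z>.048)&(Z<.062)&(x>.6))
    rep("vase",(H>45)&(H<95)&(S>50)&(Z>.085)&(Z<.11))
    c2=cv2.resize(c[185:350,150:350] if n=="scene" else c[190:360,240:420],None,fx=3.5,fy=3.5,interpolation=cv2.INTER_CUBIC)
    cv2.imwrite(f"pics/{n}_crop.png",c2[...,::-1])
E
```

```text
scene orange 142 med [ 0.601 -0.027  0.085] lo [ 0.557 -0.034  0.081] hi [ 0.645 -0.02   0.089] dir 176.7
scene blue 97 med [ 0.483 -0.201  0.094] lo [ 0.444 -0.211  0.066] hi [ 0.507 -0.194  0.1  ] dir -170.3
scene pipe 602 med [ 0.534 -0.187  0.038] lo [ 0.52  -0.308  0.034] hi [ 0.683 -0.051  0.045] dir 91.4
scene black hub 148 med [ 0.54  -0.022  0.088] lo [ 0.516 -0.052  0.085] hi [ 0.748 -0.008  0.093] dir -175.0
scene greentray rim 389 med [ 0.741 -0.267  0.025] lo [ 0.619 -0.356  0.022] hi [ 0.748 -0.161  0.029] dir 84.3
scene purple 499 med [ 0.399 -0.419  0.067] lo [ 0.321 -0.464  0.061] hi [ 0.443 -0.215  0.071] dir 108.8
scene whitepot 294 med [ 0.707 -0.005  0.055] lo [ 0.657 -0.286  0.05 ] hi [0.751 0.208 0.059] dir 84.5
scene vase 211 med [ 0.756 -0.031  0.095] lo [ 0.741 -0.054  0.085] hi [ 0.788 -0.009  0.1  ] dir 170.5
side orange 11 med [ 0.595 -0.024  0.089] lo [ 0.56  -0.03   0.086] hi [ 0.644 -0.019  0.092] dir 177.1
side blue 193 med [ 0.466 -0.204  0.082] lo [ 0.44  -0.212  0.067] hi [ 0.512 -0.19   0.103] dir -168.9
side pipe 361 med [ 0.527 -0.214  0.04 ] lo [ 0.512 -0.31   0.034] hi [ 0.543 -0.047  0.045] dir 87.9
side black hub 88 med [ 0.537 -0.029  0.091] lo [ 0.518 -0.049  0.086] hi [ 0.749 -0.01   0.095] dir 174.6
side greentray rim 310 med [ 0.664 -0.31   0.028] lo [ 0.612 -0.36   0.022] hi [ 0.742 -0.16   0.032] dir 89.0
side purple 607 med [ 0.398 -0.425  0.07 ] lo [ 0.319 -0.466  0.061] hi [ 0.438 -0.215  0.075] dir 109.3
side whitepot 112 med [ 0.695 -0.249  0.058] lo [ 0.651 -0.286  0.051] hi [0.749 0.194 0.061] dir 84.2
side vase 124 med [ 0.764 -0.025  0.096] lo [ 0.739 -0.056  0.086] hi [ 0.784 -0.007  0.103] dir -166.5
```

View pics/scene_crop.png

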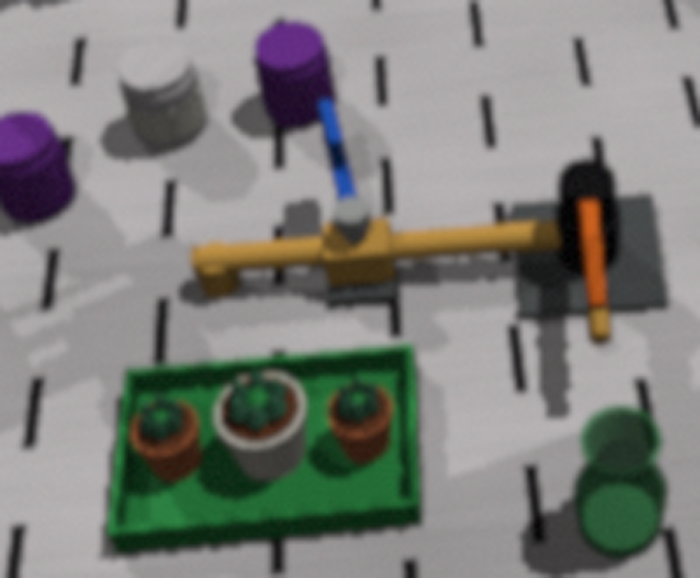

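The crop shows the arm pointing at the viewer (slightly left of +x in world terms) and the lever lying about 0.2 rad on from shut. A purple tin, one of the look-alikes, stands just beyond the lever's end. Next I'll refine the numbers.

```bash
python3 - <<'E'
import numpy as np,cv2
from scipy.optimize import least_squares
def circ(q,r=None):
    f=lambda p:np.hypot(q[:,0]-p[0],q[:,1]-p[1])-(r or p[2])
    s=least_squares(f,[*q[:,:2].mean(0),r or .03],loss="soft_l1",f_scale=.003);return s.x.round(4)
for n in("scene","side"):
    z=np.load(f"/tmp/{n}.npz");P=z["P"];c=z["c"];h=cv2.cvtColor(c,cv2.COLOR_RGB2HSV).astype(int);H,S,V=h[...,0],h[...,1],h[...,2]
    x,y,Z=P[...,0],P[...,1],P[...,2]
    g=lambda m:P[m&(z["d"]>0)]
    q=g((S<70)&(V>80)&(Z>.015)&(Z<.062)&(x>.62)&(x<.74)&(abs(y+.26)<.05)); print(n,"pot",len(q),circ(q))
    q=g((V<70)&(S<120)&(Z>.060)&(Z<.1)&(x>.5)&(x<.6)&(abs(y+.03)<.05)); print("hub all",len(q),q.min(0).round(3),q.max(0).round(3),circ(q,.021))
    q=g((Z>.005)&(Z<.012)&(x>.46)&(x<.62)&(abs(y+.03)<.1));print("plate",len(q),np.percentile(q,2,0).round(3),np.percentile(q,98,0).round(3), cv2.minAreaRect((q[:,:2]*1000).astype(np.float32)))
    q=g((H>13)&(H<27)&(S>120)&(Z>.034)&(Z<.045)&(x<.6)&(y<-.21));print("pipe",np.median(q,0).round(3),np.polyfit(q[:,1],q[:,0],1).round(3))
    q=g((H>13)&(H<27)&(S>120)&(Z>.034)&(Z<.045)&(x<.6)&(y>-.15));print("pipe",np.median(q,0).round(3))
    m=(H>125)&(H<155)&(S>80)&(Z>.01)&(Z<.08)&(y>-.33)&(x>.3); q=g(m);print("tin near",circ(q,.03),q.max(0).round(3),q.min(0).round(3))
    q=g((H>13)&(H<27)&(S>120)&(Z>.06)&(Z<.08)&(x>.6)&(abs(y+.03)<.05));print("nozzle",len(q),np.median(q,0).round(3),q[:,0].max() if len(q) else 0)
    q=g((H>45)&(H<75)&(S>150)&(Z>.022)&(Z<.033)&(x>.58));print("tray",cv2.minAreaRect((q[:,:2]*1000).astype(np.float32)))
E
```

```text
scene pot 160 [ 0.6805 -0.2587  0.0271]
hub all 168 [ 0.517 -0.043  0.06 ] [ 0.557 -0.005  0.093] [ 0.5547 -0.0248  0.021 ]
plate 504 [ 0.485 -0.076  0.005] [0.593 0.029 0.01 ] ((538.36962890625, -23.441368103027344), (109.25860595703125, 110.90886688232422), 87.44132232666016)
pipe [ 0.529 -0.253  0.038] [0.061 0.545]
pipe [ 0.529 -0.054  0.038]
tin near [ 0.3408 -0.2377  0.03  ] [ 0.559 -0.008  0.076] [ 0.314 -0.264  0.01 ]
nozzle 36 [ 0.658 -0.031  0.078] 0.6695217262329235
tray ((682.3723754882812, -258.9203796386719), (196.11630249023438, 130.3308563232422), 88.82159423828125)
side pot 94 [ 0.6792 -0.2567  0.0276]
hub all 144 [ 0.515 -0.045  0.06 ] [ 0.552 -0.007  0.095] [ 0.5354 -0.0199  0.021 ]
plate 462 [ 0.478 -0.093  0.005] [0.591 0.033 0.012] ((532.6700439453125, -27.85070037841797), (148.233642578125, 195.16578674316406), 4.247951984405518)
pipe [ 0.523 -0.262  0.04 ] [0.059 0.539]
pipe [ 0.53  -0.097  0.04 ]
tin near [ 0.3407 -0.234   0.03  ] [ 0.544 -0.029  0.079] [ 0.314 -0.269  0.01 ]
nozzle 12 [ 0.645 -0.03   0.078] 0.664601228722055
tray ((678.7584228515625, -259.1798095703125), (201.30287170410156, 130.31973266601562), 88.40045928955078)
```

```bash
python3 -m creep '[0,9,-6,0,0,0,-3, 0,19.1,-13.5,1,0,0,-10.4, 0,19.1,-13.5,1,0,0,-10.4, 0,19.1,-13.5,1,0,0,-10.4, 0,19.1,-13.5,1,0,0,-10.4, 0,19.1,-13.5,1,0,0,-10.4, 0,19.1,-13.5,1,0,0,-10.4, 0,19.1,-13.5,1,0,0,-10.4, 0,19.1,-13.5,1,0,0,-10.4, 0,19.1,-13.5,1,0,0,-10.4, 0,19.1,-13.5,1,0,0,-10.4, 0,19.1,-13.5,1,0,0,-10.4]' 10
cat >> h.py <<'E'
def go(x,y,z,yaw):
    "rows' numbers from the current measured pose to a goal pose, tool down"
    from scipy.spatial.transform import Rotation as Ro
    o=env.get_obs(); R=Ro.from_euler("xyz",o["tool_rot"],degrees=True); G=Ro.from_euler("xyz",[180,0,yaw],degrees=True)
    return (R.inv().apply(np.array([x,y,z])-o["tool_pos"])/.03).round(2),(np.degrees((R.inv()*G).as_rotvec())/6).round(2)
E
python3 -c "
from h import *
print(go(.624,.014,.16,86.7))"
```

```text
time_s: 1.3
tool_pos: [0.5717, -0.0749, 0.219]
tool_rot: [-180.0, 0.0, 86.6]
force: [0.4, -0.2, -0.1]
grip_width: 0.003
grasp_force: 0.0
(array([3.06, 1.56, 1.96]), array([-0.  ,  0.  , -0.02]))
```

```bash
python3 -m creep '[0,3.1,1.55,0,0,0,0, 0,3.1,1.55,0,0,0,0, 0,3.1,1.55,0,0,0,0, 0,3.1,1.55,2,0,0,0, 0,3.1,1.55,2,0,0,0, 0,3.1,1.55,2,0,0,0, 0,3.1,1.55,2,0,0,0]'
python3 - <<'E'
from h import *
save(cam("wrist"),"w1.png"); print(go(.624,.014,.088,86.7))
E
```

```text
time_s: 2.0
tool_pos: [0.6235, 0.0128, 0.1603]
tool_rot: [180.0, 0.0, 86.6]
force: [-0.2, -0.4, -0.2]
grip_width: 0.0004
grasp_force: 0.0
(array([ 0.03, -0.01,  2.44]), array([ 0.02,  0.  , -0.02]))
```

View pics/w1.png

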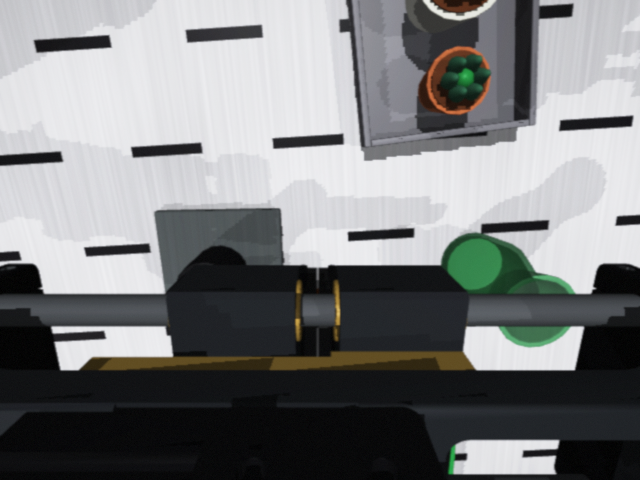

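The wrist view shows the closed fingers at (320,300) with the head plate at (220,235) left and the vase at (500,280) right. The fingers come down in clear space on the grey-tray side of the arm.

```bash
python3 -m creep '[0,0,0,1,0,0,0, 0,0,0,2,0,0,0, 0,0,0,2.43,0,0,0, 0,0,0,2.43,0,0,0, 0,0,0,2.43,0,0,0]'
cat >> h.py <<'E'
def sweep(piv,r,off,ths,dyaw,z,side):
    for t in ths:
        a=np.radians(t);u=np.array([np.cos(a),np.sin(a)]);n=side*np.array([-u[1],u[0]])
        p=np.array(piv)+r*u+off*n
        s,w=go(p[0],p[1],z,t+dyaw); print(t,s.tolist(),w.tolist())
E
python3 - <<'E'
from h import *
sweep((.537,-.024),.087,.0155,[-5,-10,-15,-20,-25,-30,-35,-40,-45,-50],90,.088,1)
E
```

```text
time_s: 2.55
tool_pos: [0.6243, 0.0135, 0.088]
tool_rot: [179.9, -0.0, 86.6]
force: [-0.0, 0.4, 0.8]
grip_width: 0.0004
grasp_force: 0.0
-5 [-0.99, 0.08, 0.0] [0.02, -0.0, 0.27]
-10 [-1.24, 0.11, 0.0] [0.02, -0.0, 1.1]
-15 [-1.5, 0.11, 0.0] [0.02, -0.0, 1.94]
-20 [-1.76, 0.1, 0.0] [0.02, -0.0, 2.77]
-25 [-2.01, 0.06, 0.0] [0.02, -0.01, 3.6]
-30 [-2.26, -0.01, 0.0] [0.02, -0.01, 4.44]
-35 [-2.5, -0.09, 0.0] [0.02, -0.01, 5.27]
-40 [-2.74, -0.19, 0.0] [0.02, -0.01, 6.1]
-45 [-2.96, -0.32, 0.0] [0.02, -0.01, 6.94]
-50 [-3.17, -0.46, -0.0] [0.02, -0.01, 7.77]
```

```bash
python3 -m creep '[0,-0.5,0.05,0,0,0,0, 0,-0.99,0.08,0,0,0,0.27, 0,-1.24,0.11,0,0,0,1.1, 0,-1.5,0.11,0,0,0,1.94, 0,-1.76,0.1,0,0,0,2.77, 0,-2,0.06,0,0,0,3.6, 0,-2.26,0,0,0,0,4.44, 0,-2.5,-0.09,0,0,0,5.27, 0,-2.74,-0.19,0,0,0,6.1, 0,-2.96,-0.32,0,0,0,6.94, 0,-3.17,-0.46,0,0,0,7.77, 0,-3.17,-0.46,0,0,0,7.77]'
cat >> h.py <<'E'
def armang(n):
    c=cam(n);P=pts(c);h=cv2.cvtColor(c["color"],cv2.COLOR_RGB2HSV).astype(int);H,S,V=h[...,0],h[...,1],h[...,2]
    x,y,Z=P[...,0],P[...,1],P[...,2]
    m=(H<=12)&(S>180)&(V>100)&(Z>.055)&(Z<.1)&(np.hypot(x-.537,y+.024)<.125)
    q=P[m]; md=q.mean(0); d=np.linalg.svd(q[:,:2]-md[:2])[2][0]; d*=np.sign(d@(md[:2]-[.537,-.024]))
    print(n,"arm",len(q),md.round(4),"line",np.degrees(np.arctan2(d[1],d[0])).round(1),"from pivot",np.degrees(np.arctan2(md[1]+.024,md[0]-.537)).round(1))
    return c
E
python3 - <<'E'
from h import *
for n in("scene","side"): c=armang(n); save(c,n+"2.png")
sweep((.537,-.024),.087,.0155,[-50,-53,-56,-59],90,.088,1)
E
```

```text
time_s: 3.75
tool_pos: [0.6039, -0.0832, 0.0873]
tool_rot: [179.9, -0.0, 39.8]
force: [-1.6, -0.1, -0.4]
grip_width: 0.0005
grasp_force: 0.0
scene arm 2 [ 0.5996 -0.1082  0.0871] line -31.2 from pivot -53.4
side arm 10 [ 0.5653 -0.0681  0.0855] line -50.7 from pivot -57.3
-50 [0.05, -0.02, -0.03] [0.01, 0.0, -0.0]
-53 [-0.1, 0.0, -0.03] [0.01, 0.0, 0.5]
-56 [-0.26, 0.02, -0.03] [0.01, 0.0, 1.0]
-59 [-0.41, 0.02, -0.03] [0.01, -0.0, 1.5]
```

View pics/scene2.png

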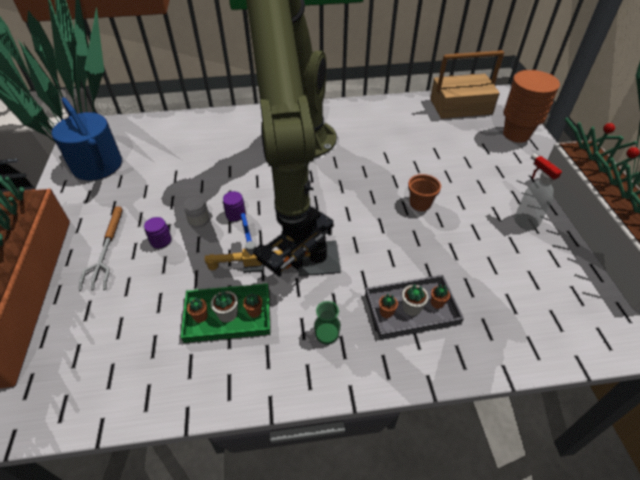

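The gripper at (290,240) hides the arm. I'll back off, lift and look again.

```bash
python3 -m creep '[0,0.7,0,0,0,0,0, 0,1.2,0,0,0,0,0, 0,1.2,0,-1.5,0,0,0, 0,1.2,0,-2.5,0,0,0, 0,4,-3,-3,0,0,0, 0,6,-6,-3,0,0,0, 0,6,-6,-3,0,0,0, 0,6,-6,-3,0,0,0, 0,6,-6,-3,0,0,0]'
python3 - <<'E'
from h import *
for n in("scene","side"): c=armang(n)
E
```

```text
time_s: 4.75
tool_pos: [0.625, 0.179, 0.177]
tool_rot: [-179.9, -0.1, 40.4]
force: [0.8, 0.2, -0.3]
grip_width: 0.0004
grasp_force: 0.0
scene arm 59 [ 0.581  -0.0818  0.086 ] line -52.7 from pivot -52.7
side arm 20 [ 0.5755 -0.0752  0.0885] line -53.1 from pivot -53.0
```

The arm now points at -52.8° and the aim is -58.7°. The finger contact leads the command by 2.8°, so I'll sweep on to a commanded -55.9°.

```bash
python3 - <<'E'
from h import *
sweep((.537,-.024),.087,.05,[-50],90,.177,1)
E
```

```text
-50 [-5.05, 6.23, -0.04] [-0.03, -0.03, 0.11]
```

```bash
python3 -m creep '[0,-5.05,6.23,0,0,0,0.1, 0,-5.05,6.23,0,0,0,0.1, 0,-5.05,6.23,0,0,0,0.1, 0,-5.05,6.23,0,0,0,0.1, 0,-5.05,6.23,0,0,0,0.1, 0,-5.05,6.23,0,0,0,0.1, 0,-5.05,6.23,1,0,0,0.1, 0,-5.05,6.23,2,0,0,0.1, 0,-5.05,6.23,3,0,0,0.1, 0,-5.05,6.23,3,0,0,0.1]'
python3 - <<'E'
from h import *
sweep((.537,-.024),.087,.0155,[-50,-53,-55.9],90,.088,1)
E
```

```text
time_s: 5.85
tool_pos: [0.6267, -0.0678, 0.0817]
tool_rot: [-179.6, 0.4, 39.4]
force: [-1.1, 0.3, -0.4]
grip_width: 0.0002
grasp_force: 0.0
-50 [-0.84, -0.13, -0.2] [-0.06, 0.06, -0.09]
-53 [-0.99, -0.11, -0.2] [-0.06, 0.06, 0.41]
-55.9 [-1.14, -0.09, -0.2] [-0.06, 0.06, 0.89]
```

```bash
python3 -m creep '[0,0,0,0,0,0,0, 0,0,0,0,0,0,0]'
python3 - <<'E'
from h import *
sweep((.537,-.024),.087,.0155,[-50,-53,-55.9],90,.088,1)
E
```

```text
time_s: 6.05
tool_pos: [0.6316, -0.0675, 0.0884]
tool_rot: [179.9, -0.1, 39.4]
force: [0.2, 0.5, 0.4]
grip_width: 0.0001
grasp_force: 0.0
-50 [-0.97, -0.23, 0.01] [0.02, -0.02, -0.1]
-53 [-1.12, -0.2, 0.01] [0.02, -0.02, 0.4]
-55.9 [-1.27, -0.19, 0.01] [0.02, -0.02, 0.89]
```

```bash
python3 -m creep '[0,-0.5,-0.2,0,0,0,0, 0,-0.85,-0.23,0,0,0,-0.1, 0,-1,-0.22,0,0,0,0, 0,-1.12,-0.2,0,0,0,0.4, 0,-1.2,-0.2,0,0,0,0.65, 0,-1.27,-0.19,0,0,0,0.89, 0,-1.27,-0.19,0,0,0,0.89, 0,-1.27,-0.19,0,0,0,0.89]'
python3 -m creep '[0,0.7,0,0,0,0,0, 0,1.2,0,0,0,0,0, 0,1.2,0,0,0,0,0, 0,1.2,0,-1.5,0,0,0, 0,1.2,0,-3,0,0,0, 0,4,-3,-3.5,0,0,0, 0,6,-6,-3.5,0,0,0, 0,6,-6,-3.5,0,0,0, 0,6,-6,-3.5,0,0,0, 0,6,-6,-3.5,0,0,0, 0,6,-6,-3.5,0,0,0]'
python3 - <<'E'
from h import *
for n in("scene","side"):
    for _ in 0,1: c=armang(n)
    P=pts(c);h=cv2.cvtColor(c["color"],cv2.COLOR_RGB2HSV).astype(int);H,S,V=h[...,0],h[...,1],h[...,2];x,y,Z=P[...,0],P[...,1],P[...,2]
    q=P[(V<70)&(S<120)&(Z>.083)&(Z<.1)&(abs(x-.537)<.05)&(abs(y+.024)<.05)];print("hub top",len(q),((q.min(0)+q.max(0))/2).round(4),q.max(0)-q.min(0))
    q=P[(H>13)&(H<27)&(S>110)&(Z>.06)&(Z<.09)&(x>.56)&(x<.63)&(y<-.1)&(y>-.16)];print("nozzle",len(q),q.mean(0).round(4))
    if n=="scene": cv2.imwrite("pics/s3.png",cv2.resize(c["color"][185:350,150:350],None,fx=3.5,fy=3.5,interpolation=2)[...,::-1])
E
```

```text
time_s: 6.85
tool_pos: [0.5975, -0.0874, 0.0866]
tool_rot: [180.0, -0.0, 34.1]
force: [1.9, -0.3, 1.2]
grip_width: 0.0004
grasp_force: 0.9
time_s: 7.95
tool_pos: [0.6432, 0.1704, 0.1913]
tool_rot: [-179.8, -0.0, 34.6]
force: [0.6, -0.0, -0.2]
grip_width: 0.0006
grasp_force: 0.0
scene arm 76 [ 0.5691 -0.0731  0.0857] line -59.5 from pivot -56.9
scene arm 79 [ 0.5678 -0.0709  0.0854] line -59.7 from pivot -56.7
hub top 135 [ 0.5393 -0.0241  0.0876] [0.04010637 0.03521133 0.00813072]
nozzle 53 [ 0.6039 -0.1229  0.0776]
side arm 22 [ 0.5657 -0.0701  0.085 ] line -57.0 from pivot -58.0
side arm 19 [ 0.5698 -0.0761  0.0859] line -57.7 from pivot -57.8
hub top 76 [ 0.5342 -0.0263  0.0895] [0.03571336 0.03493646 0.01154107]
nozzle 34 [ 0.5976 -0.1247  0.0792]
```

View pics/s3.png

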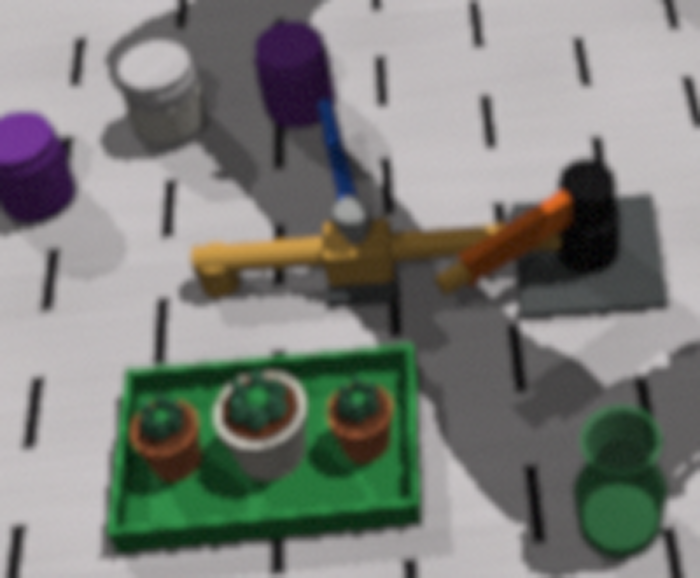

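The arm now appears to point at the white pot at (260,410) in the crop, at about -58°. I'll move over to the lever start, where the wrist camera can look down at the spray arm and check the aim.

```bash
python3 -c "
from h import *
print(go(.45,-.155,.25,10))"
```

```text
(array([-11.27,   5.08,  -1.95]), array([0.02, 0.02, 3.99]))
```

```bash
python3 -m creep '[0,-2,1,-1.95,0,0,1, 0,-11.3,5.1,-1.95,0,0,4, 0,-11.3,5.1,-1.95,0,0,4, 0,-11.3,5.1,-1.95,0,0,4, 0,-11.3,5.1,-1.95,0,0,4, 0,-11.3,5.1,-1.95,0,0,4, 0,-11.3,5.1,-1.95,0,0,4, 0,-11.3,5.1,-1.95,0,0,4, 0,-11.3,5.1,-1.95,0,0,4, 0,-11.3,5.1,-1.95,0,0,4, 0,-11.3,5.1,-1.95,0,0,4]'
python3 -m creep '[0,0,0,0,0,0,0, 0,0,0,0,0,0,0]'
python3 - <<'E'
from h import *
c=cam("wrist"); save(c,"w2.png"); P=pts(c); np.savez("/tmp/w",P=P,c=c["color"],d=c["depth"])
h=cv2.cvtColor(c["color"],cv2.COLOR_RGB2HSV).astype(int);H,S,V=h[...,0],h[...,1],h[...,2];x,y,Z=P[...,0],P[...,1],P[...,2]
m=(H<=14)&(S>170)&(V>60)&(Z>.083)&(Z<.094)&(x<.64)&(y>-.16)&(y<0)
q=P[m];print(len(q),q.mean(0),q.min(0),q.max(0));d=np.linalg.svd(q[:,:2]-q[:,:2].mean(0),full_matrices=False)[2][0];print(d,np.degrees(np.arctan2(d[1],d[0])))
print(go(.45,-.162,.085,10))
E
```

```text
time_s: 9.25
tool_pos: [0.4503, -0.1536, 0.2498]
tool_rot: [-180.0, -0.0, 10.1]
force: [1.0, 0.2, -0.9]
grip_width: 0.0005
grasp_force: 0.0
time_s: 9.45
tool_pos: [0.4506, -0.153, 0.2496]
tool_rot: [-180.0, 0.0, 10.2]
force: [-0.2, -0.0, 0.0]
grip_width: 0.0007
grasp_force: 0.0
537 [ 0.56840966 -0.08006502  0.08629086] [ 0.54004725 -0.11888912  0.08302926] [ 0.59829204 -0.03535448  0.08962062]
[-0.53419639  0.84536041] 122.28942869095913
(array([-0.07,  0.29,  5.49]), array([-0.  ,  0.  ,  0.03]))
```

View pics/w2.png

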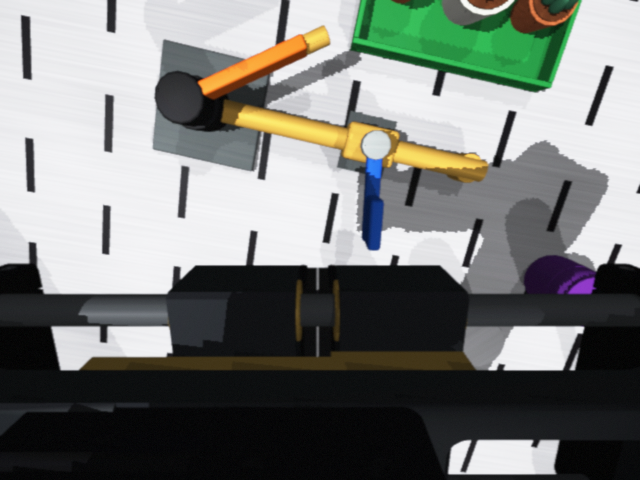

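The wrist view shows the hub at (182,98), the orange arm running to (325,38), and the tap axis at (376,143) with the blue lever down to (374,245). The arm's top line, extended, passes x = 0.681 at the pot's y; the pot is at x = 0.680, so the aim is good. Next I'll fit the lever and plan its sweep.

```bash
python3 - <<'E'
from h import *
z=np.load("/tmp/w.npz");P=z["P"];c=z["c"]
h=cv2.cvtColor(c,cv2.COLOR_RGB2HSV).astype(int);H,S,V=h[...,0],h[...,1],h[...,2];x,y,Z=P[...,0],P[...,1],P[...,2]
q=P[(V<70)&(S<120)&(Z>.085)&(Z<.096)&(abs(x-.537)<.04)&(abs(y+.024)<.04)];print("hub",len(q),(q.min(0)+q.max(0))/2,np.ptp(q,0))
def line(k,m):
    q=P[m];d=np.linalg.svd(q[:,:2]-q[:,:2].mean(0),full_matrices=False)[2][0];print(k,len(q),q.mean(0).round(4),np.degrees(np.arctan2(d[1],d[0])).round(1))
b=(H>100)&(H<125)&(S>120)&(x>.4)&(x<.56)
line("blade top",b&(Z>.095)&(Z<.105)); line("bar",b&(Z>.064)&(Z<.076))
q=P[(S<40)&(V>120)&(Z>.06)&(abs(x-.527)<.03)&(abs(y+.194)<.03)];print("knob",len(q),((q.min(0)+q.max(0))/2).round(4),q[:,2].max())
line("pipe",(H>15)&(H<30)&(S>110)&(Z>.036)&(Z<.045)&(x<.6)&((y<-.225)|((y>-.155)&(y<-.08))))
sweep((.527,-.194),.070,.045,[190],-180,.085,-1)
E
```

```text
hub 2065 [ 0.53426454 -0.02394662  0.08858989] [0.04102012 0.03991383 0.00717793]
blade top 645 [ 0.4613 -0.2017  0.0989] -172.1
bar 667 [ 0.4928 -0.1963  0.0702] -177.3
knob 659 [ 0.5259 -0.1926  0.069 ] 0.07678668624767702
pipe 2962 [ 0.5268 -0.1964  0.0391] -92.5
190 [-0.06, 0.28, 5.49] [-0.0, 0.0, 0.03]
```

```bash
python3 -m creep '[0,-0.06,0.1,1.5,0,0,0, 0,-0.06,0.2,3,0,0,0, 0,-0.06,0.2,4.5,0,0,0, 0,-0.06,0.2,5.42,0,0,0, 0,-0.06,0.2,5.42,0,0,0, 0,-0.06,0.2,5.42,0,0,0, 0,-0.06,0.2,5.42,0,0,0]'
python3 - <<'E'
from h import *
sweep((.526,-.193),.070,.021,[188,193,198,203,208,213,218,223,228,233],-180,.087,-1)
E
```

```text
time_s: 10.2
tool_pos: [0.4512, -0.1606, 0.0893]
tool_rot: [179.9, -0.2, 10.1]
force: [0.7, -0.1, -0.0]
grip_width: 0.0006
grasp_force: 0.0
188 [-0.04, 0.72, 0.08] [0.02, -0.03, 0.35]
193 [-0.1, 0.92, 0.08] [0.02, -0.03, -0.49]
198 [-0.14, 1.13, 0.08] [0.02, -0.03, -1.32]
203 [-0.17, 1.34, 0.08] [0.02, -0.03, -2.15]
208 [-0.17, 1.55, 0.08] [0.02, -0.03, -2.99]
213 [-0.16, 1.76, 0.08] [0.02, -0.03, -3.82]
218 [-0.12, 1.97, 0.08] [0.02, -0.02, -4.65]
223 [-0.07, 2.18, 0.08] [0.03, -0.02, -5.49]
228 [-0.01, 2.38, 0.08] [0.03, -0.02, -6.32]
233 [0.08, 2.58, 0.08] [0.03, -0.02, -7.15]
```

```bash
python3 -m creep '[0,-0.02,0.36,0.04,0,0,0.2, 0,-0.04,0.72,0.04,0,0,0.35, 0,-0.1,0.92,0.04,0,0,-0.49, 0,-0.14,1.13,0.04,0,0,-1.32, 0,-0.17,1.34,0.04,0,0,-2.15, 0,-0.17,1.55,0.04,0,0,-2.99, 0,-0.16,1.76,0.04,0,0,-3.82, 0,-0.12,1.97,0.04,0,0,-4.65, 0,-0.07,2.18,0.04,0,0,-5.49, 0,0,2.38,0.04,0,0,-6.32, 0,0.08,2.58,0.04,0,0,-7.15, 0,0.08,2.58,0.04,0,0,-7.15]'
python3 - <<'E'
from h import *
sweep((.526,-.193),.070,.021,[233,238,243,248,253,258],-180,.087,-1)
E
```

```text
time_s: 11.4
tool_pos: [0.4657, -0.2377, 0.0867]
tool_rot: [179.9, 0.0, 52.8]
force: [0.0, -0.3, -0.3]
grip_width: 0.0007
grasp_force: 0.0
233 [0.07, 0.01, -0.01] [0.01, 0.0, -0.03]
238 [0.02, 0.21, -0.01] [0.01, 0.0, -0.86]
243 [-0.02, 0.42, -0.01] [0.01, 0.0, -1.69]
248 [-0.03, 0.64, -0.01] [0.01, 0.0, -2.53]
253 [-0.03, 0.85, -0.01] [0.01, 0.0, -3.36]
258 [-0.01, 1.06, -0.01] [0.01, 0.0, -4.19]
```

Continue to 258°, then back off along tool -y, lift, and look with the wrist camera.

```bash
python3 -m creep '[0,0.02,0.21,0,0,0,-0.86, 0,-0.02,0.42,0,0,0,-1.69, 0,-0.03,0.64,0,0,0,-2.53, 0,-0.03,0.85,0,0,0,-3.36, 0,-0.01,1.06,0,0,0,-4.19, 0,-0.01,1.06,0,0,0,-4.19, 0,-0.01,1.06,0,0,0,-4.19]'
python3 -m creep '[0,0,-0.6,0,0,0,0, 0,0,-1,0,0,0,0, 0,0,-1,0,0,0,0, 0,0,-1,-1.5,0,0,0, 0,0,-1,-3,0,0,0, 0,-3,-1,-4,0,0,0, 0,-4,-1,-4,0,0,0, 0,-4,-1,-4,0,0,0, 0,-4,-1,-4,0,0,0, 0,-4,-1,-4,0,0,0]'
cat > lev.py <<'E'
from h import *
c=cam("wrist"); save(c,__import__("sys").argv[1])
P=pts(c);h=cv2.cvtColor(c["color"],cv2.COLOR_RGB2HSV).astype(int);H,S,V=h[...,0],h[...,1],h[...,2];x,y,Z=P[...,0],P[...,1],P[...,2]
def line(k,m):
    q=P[m]
    if len(q)<10: print(k,len(q));return
    d=np.linalg.svd(q[:,:2]-q[:,:2].mean(0),full_matrices=False)[2][0];print(k,len(q),q.mean(0).round(4),np.degrees(np.arctan2(d[1],d[0])).round(1)%180+180,"axis",np.degrees(np.arctan2(q[:,1].mean()+.193,q[:,0].mean()-.526)).round(1)%360)
b=(H>100)&(H<125)&(S>120)&(x>.4)&(x<.6)&(y<-.18)&(y>-.33)
line("blade top",b&(Z>.095)&(Z<.105)); line("bar",b&(Z>.064)&(Z<.076))
line("pipe",(H>15)&(H<30)&(S>110)&(Z>.034)&(Z<.045)&(x<.6)&((y<-.225)|((y>-.155)&(y<-.08))))
line("arm",(H<=14)&(S>170)&(V>60)&(Z>.083)&(Z<.094)&(x<.64)&(y>-.16)&(y<0))
print(go(.488,-.25,.25,78))
E
python3 lev.py w3.png
```

```text
time_s: 12.1
tool_pos: [0.4905, -0.256, 0.0862]
tool_rot: [180.0, 0.0, 77.9]
force: [0.4, -0.4, 0.0]
grip_width: 0.0008
grasp_force: 0.0
time_s: 13.1
tool_pos: [0.4368, -0.3665, 0.206]
tool_rot: [180.0, -0.0, 78.0]
force: [1.1, 0.8, 0.4]
grip_width: 0.0006
grasp_force: 0.0
blade top 1305 [ 0.5085 -0.2575  0.0988] 254.3 axis 254.8
bar 822 [ 0.5134 -0.2323  0.07  ] 248.4 axis 252.2
pipe 1253 [ 0.5233 -0.2882  0.0386] 258.8 axis 268.4
arm 0
(array([ 4.11,  0.87, -1.47]), array([ 0.  , -0.01,  0.03]))
```

View pics/w3.png

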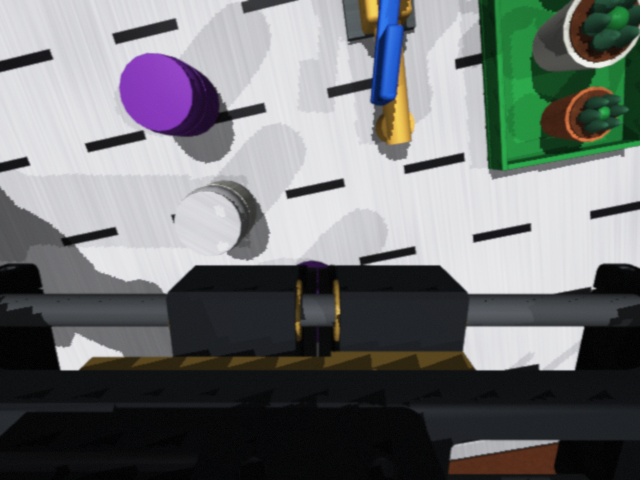

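The lever now lies at about 254.7°, 3.3° behind the command, and the pipe lies at about 267.4°. The tins (purple at (165,95), aluminium at (212,218)) stand undisturbed. I'll go back to the same retreat point and push to a commanded 270.6°.

```bash
python3 -m creep '[0,4,0,0,0,0,0, 0,4,0,0,0,0,0, 0,4,0,0,0,0,0, 0,4,0,0,0,0,0, 0,4,0,1.5,0,0,0, 0,4,0,3,0,0,0, 0,4,0,4,0,0,0, 0,4,0,4,0,0,0, 0,4,0,4,0,0,0, 0,4,0,4,0,0,0]'
python3 - <<'E'
from h import *
sweep((.526,-.193),.070,.021,[254,258,262,266,270.6],-180,.087,-1)
E
```

```text
time_s: 14.15
tool_pos: [0.4627, -0.25, 0.0882]
tool_rot: [179.8, 0.1, 78.1]
force: [0.8, -0.5, 0.3]
grip_width: 0.0007
grasp_force: 0.0
254 [0.02, 0.81, 0.04] [0.03, 0.01, 0.68]
258 [-0.04, 0.97, 0.04] [0.03, 0.01, 0.02]
262 [-0.08, 1.13, 0.04] [0.03, 0.01, -0.65]
266 [-0.11, 1.3, 0.04] [0.03, 0.01, -1.32]
270.6 [-0.14, 1.49, 0.05] [0.03, 0.01, -2.08]
```

```bash
python3 -m creep '[0,0,0.4,0,0,0,0.4, 0,0.02,0.81,0,0,0,0.5, 0,-0.04,0.97,0,0,0,0, 0,-0.08,1.13,0,0,0,-0.65, 0,-0.11,1.3,0,0,0,-1.32, 0,-0.13,1.4,0,0,0,-1.75, 0,-0.14,1.49,0,0,0,-2.08, 0,-0.14,1.49,0,0,0,-2.08, 0,-0.14,1.49,0,0,0,-2.08]'
python3 -m creep '[0,0,-0.6,0,0,0,0, 0,0,-1,0,0,0,0, 0,0,-1,0,0,0,0, 0,0,-1,-1.5,0,0,0, 0,0,-1,-3,0,0,0, 0,-3,-1,-5,0,0,0, 0,-4,-1,-5,0,0,0, 0,-4,-1,-5,0,0,0, 0,-4,-1,-5,0,0,0, 0,-4,-1,-5,0,0,0]'
python3 lev.py w4.png; python3 -c "
from h import *
armang('scene');save(armang('side'),'side4.png')"
```

```text
time_s: 15.05
tool_pos: [0.505, -0.263, 0.087]
tool_rot: [179.9, 0.1, 90.6]
force: [-0.4, -0.2, -0.5]
grip_width: 0.0004
grasp_force: 0.0
time_s: 16.05
tool_pos: [0.4756, -0.3833, 0.2361]
tool_rot: [180.0, -0.0, 90.5]
force: [-0.3, 1.2, -1.2]
grip_width: 0.0004
grasp_force: 0.0
blade top 1021 [ 0.5228 -0.2601  0.0988] 266.7 axis 267.3
bar 881 [ 0.5234 -0.2268  0.0701] 261.1 axis 265.6
pipe 1151 [ 0.5202 -0.2807  0.038 ] 274.3 axis 266.2
arm 0
(array([ 4.39,  0.45, -0.47]), array([-0.  , -0.01,  2.1 ]))
scene arm 149 [ 0.574  -0.0787  0.0852] line -57.2 from pivot -55.9
side arm 12 [ 0.5691 -0.0761  0.0826] line -59.9 from pivot -58.4
```

View pics/side4.png

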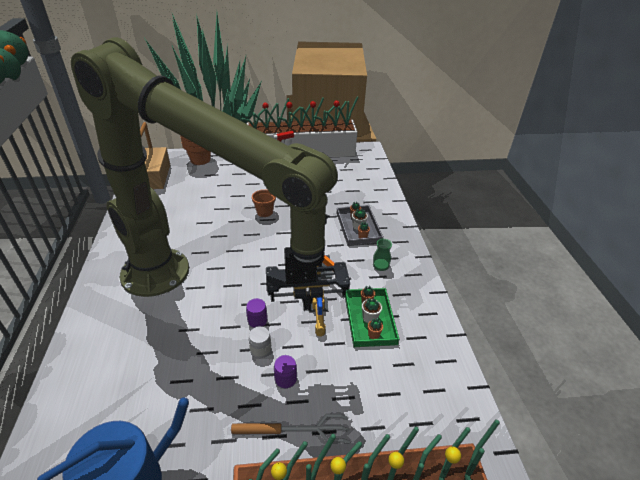

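The lever lies at 267°, along the pipe. The spray arm still points at about -58.5°, towards the white pot at (372,307). Trays, vase and tins stand where they were, and the gripper is clear at 0.236 m.

```bash
python3 -c "
from cell import env
print(env.sign_off())"
```

```text
the job is handed in; nothing more can be done
None
```

The job is handed in at about 16 s, with no verdict returned: by my measurements the spray arm points at the green tray's white pot to within about 1°, and the lever, opened after it, lies along the brass pipe with nothing else disturbed.

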